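# Let off a handbrake lever on the garage bench

### The arm

A 6-joint arm with a two-finger parallel gripper is mounted at the origin on the work surface. World frame = base frame: x ahead of the robot, y to its left, z up, the work surface at z = 0. Lengths are in mm, angles in rad, forces in N, time in s.
With the tool pointing down it reaches from about 150 to 775 mm from the base axis. Payload 6.1 kg.
Tool frame: the origin (TCP) lies at the very end of the fingers, on their centre line; the grasp point (between the pads) lies 19 mm behind it; z points along the fingers, y is the line along which they close (so a half turn about z gives the same grasp; the last joint's range is limited). The gripper opens to 85 mm and grips with 20 to 120 N. Pads are 22 mm wide; open, the fingers measure 114 mm over their backs; the gripper's body (76 mm by 85 mm) begins 54 mm behind the grasp point. The pads swing forward as they close: fully open they stand 13 mm farther back than shut.
Start: joints at [1.187, 0.126, -0.04, 1.405, 0, 1.571], TCP at [196.577, 486.791, 195.295] pointing down, gripper open.
Joint ranges: [-2.72, 2.72], [-0.95, 1.95], [-1.27, 1.35], [-1.78, 2.02], [-1.46, 1.47], [-3.14, 3.14]. Speed limits (rad/s): [2.39, 2.39, 3.01, 3.14, 3.14, 3.14].

### API

Orientations are given as a rotation vector (axis times angle).
In Python, from cell import state, cams, arm gives the robot as it stands.
- The arm moves only by the tool servo_tool, never from a script. Its argument "deltas" is a list of rows, each an object with "claw": the opening in per cent of the stroke, from 0 (shut) to 100 (fully open); "offset": the shift along the world's x, y, z scaled (see below), a list of three; "roll": the turn about the world's z scaled (see below). In form: [{"claw": claw, "offset": [tx, ty, tz], "roll": roll}, ...]. A call has 1 to 8 rows; each row shifts and turns the commanded pose from where the row before left it; what a row does not reach is not made up. The controller multiplies each number of a shift by 60 cm and each number of a turn by 180 degrees. A row lasts 1/10 s, in which the tool goes at most 50 mm and 8.59 degrees, less where a joint would pass 70% of its speed; a pose out of reach is approached as far as the arm can. A call with a number of a shift or a turn outside -1 to 1 is refused whole. A call with a gripper value outside its range is refused whole. The fingers move at their own pace and stop on an object; "newtons" is the grip in N (left out, the last holds). Time passes only in rows, so rows that do not move let the fingers close. It gives the time, the measured TCP pose, the force, the opening and the grip force at its end, in the units of the state.
- state(): the state, without advancing time (a new reading comes with each control period).
- cams.snapshot(name): name is "side" or "top"; returns a dict with "img" (400x640x3 uint8, blue, green, red), "fx", "fy", "cx", "cy" (pixels), "k1" (the pictures are not rectified: a ray, as slopes to the right and down, at radius r is drawn at 1 + k1 r^2 times it, then the intrinsics apply), "R" (3x3) and "t" (3): a world point X has camera coordinates R X + t. Camera axes: x right, y down, z forward; pixel columns grow to the right and rows downward; lengths in mm; the calibration is good to about 2 mm. A picture is of the moment at which its call begins. There is no depth.
- arm.close_job(): hands the job in; it is judged then, once.
The state is a dict: "t": time; "joints": joint angles; "joint_velocities": joint speeds; "joint_torque": joint torques, N m; "tool_pos": TCP position; "tcp_rot": TCP orientation; "contact_force": force on the tool from outside, world axes, zero at the start; "ft_torque": the same for the moment, N m; "width": opening from 0.0 (shut) to 1.0 (fully open); "finger_force": force on a finger pad.
Only numpy, scipy, OpenCV 4.12 (cv2) and the standard library are available. Lean on these libraries where they do the work, as an engineer would, in place of code of your own. Each camera call takes 0.05 s, during which the arm holds its last target. There are 200 camera calls.

### The job

The handbrake lever bolted to the bench stands pulled up on its ratchet and has to be let off before its cable is fitted. With the fingertips press down the release paddle on top of the grip until the pawl is clear of the teeth, keep it pressed while you push the lever right down onto its rubber stop, then let go and move clear so that the paddle springs back. Only press and push: do not force the lever against its teeth, and do not lift or shift the other things on the bench.

Things in the scene. Friction and masses are not known exactly. Their poses are not given: they have to be found in the camera images.
- paddle_pad (a point): Where to press: middle of the ribs on top of the release paddle, a plain steel plate 24 wide, 5 thick, 110 mm long over the black grip; hinged 165 mm from the pivot along the lever, 20 mm above its axis, this point 75 mm past the hinge. x: to the paddle's free end, z: out of its top. Pressed home it lies 240 mm along the lever and 24 mm above its axis; released, 11 mm higher.
- paddle (a joint): Angle of the release paddle against the lever, rad: 0 released (up to 0.075 while the pawl rides on a tooth), grows as pressed, 0.14 fully home (11 mm at the ribs). The pawl is clear of the teeth from 0.08 on. Spring: about 1.5 N at the ribs to start, 3 N to hold it home. Let go, it springs back and the pawl falls into the teeth again.
- lever (a joint): Angle of the grey lever, rad: 0 on the rubber stop, where its axis still rises 0.10 rad above level towards the grip; grows as it is raised (slope above level = value + 0.10). Starts at 0.42 to 0.70. While the pawl is in the teeth it goes down by at most one tooth (0.125). With the pawl clear it stays where it is left and takes 5 to 9 N at the paddle to push down.
- grip_end (a point): Centre of the end face of the lever's rubber grip (33 mm diameter, 118 mm long), 300 mm from the pivot on the lever's axis. Axes: x along the lever away from the pivot, z square to it, out of its top side.
- pivot (a point): Centre of the lever's pivot bolt, 75 mm above the bench, in an upright 6 mm steel sector plate (rounded front of 57 mm radius, saw teeth 5.5 mm high on its rim, 0.125 rad apart). Fixed. Axes: x is the level direction in which the lever points, z is up; the lever swings in this x-z plane.
- stop (a point): Top centre of the rubber buffer that stops the lever under its tube: on a post 135 mm ahead of the pivot, 74 mm above the bench. Post and sector plate stand on a dark steel plate bolted to the bench, 250 x 100 x 8 mm, from 80 mm behind to 170 mm ahead of the pivot.
- tumbler: Bystander: glass tumbler, 68 mm diameter, 125 mm high, upright. Origin at the centre of its underside.
- tape_roll: Bystander: roll of tape lying flat, 104 mm diameter, 24 mm high. Origin at the centre of its underside.
- spanner: Bystander: steel spanner, 170 mm long, lying on the bench. Origin on its underside; x along it.
- spark_plug: Bystander: spark plug, 86 mm long, 20 mm thick at its hexagon, lying on the bench. Origin on its underside near the hexagon; x along it.

How it is judged (in metres and radians):
On the way, in this order (a step that is already met when the one before it is completed fails the run):
1. the release paddle is pressed and the pawl is clear of the teeth (paddle beyond 0.10 rad) while the lever is still up (value of joint paddle above 0.1 rad and value of joint lever above 0.25 rad), for 0.1 s.
2. the lever is pushed down onto its stop (under 0.03 rad) (value of joint lever below 0.03 rad), for 0.2 s.
At the end, for the whole second after the job is handed in: The lever lies at rest on its rubber stop (within 0.03 rad), the paddle has sprung back (under 0.04 rad), and the tumbler, tape roll, spanner and spark plug are within 30 mm of where they stood (value of joint lever below 0.03 rad and velocity of joint lever below 0.05 rad/s and value of joint paddle below 0.04 rad and distance of each of tumbler, tape_roll, spanner, spark_plug from where it was at the start of the episode below 0.03 m); the robot touches nothing.
It fails at once if the lever is forced: the fingers or the arm press on it or its paddle with more than 60 N (contact force between any of the fingers, the arm and lever above 60 N).
It fails at once if the lever is pulled up above 0.76 rad (value of joint lever above 0.76 rad).
It fails at once if a bystander is lifted more than 20 mm or shifted more than 30 mm (height (world z) of any of tumbler, tape_roll, spanner, spark_plug above 0.02 m or distance of any of tumbler, tape_roll, spanner, spark_plug from where it was at the start of the episode above 0.03 m).
It also fails if it takes over 38 s, if anything falls off the work surface, if the arm or the gripper's body presses on something with over 40 N, if the wrist force passes 120 N, or if a joint passes its speed limit or range.

## Working session

There is one attempt and no reset: what is moved stays moved. The work goes in short steps, Python scripts to look and compute and a tool call to move; the robot and the scene stay as the last step left them, time stands still between calls to the robot, and variables do not carry over. Pictures are saved under pics/ and viewed, at most 10 in all, crops included, and the job is handed in when it is done.

Besides the shell and the picture viewer there is one more tool, called after "Emit:" as name(argument=value, ...), one argument or row to a line, values as JSON. servo_tool: Moves the arm, as the interface text tells. Shifts and turns lie within -1 to 1; 1 stands for 60 cm of shift or 180 degrees of turn. Its arguments: {"type":"object","properties":{"deltas":{"type":"array","items":{"type":"object","properties":{"claw":{"type":"number"},"offset":{"type":"array","items":{"type":"number","minimum":-1,"maximum":1}},"roll":{"type":"number","minimum":-1,"maximum":1}}}},"newtons":{"type":"number"}},"required":["deltas"]}

```bash
mkdir -p pics; ls; python3 - <<'E'
from cell import state,cams,arm
import cv2,pickle
d={}
for n in("side","top"):
    s=cams.snapshot(n);d[n]=s;cv2.imwrite(f"pics/{n}0.png",s["img"])
    print(n,s["fx"],s["fy"],s["cx"],s["cy"],s["k1"],s["R"],s["t"])
pickle.dump(d,open("s0.pkl","wb"));print(state())
E
```

```text
pics
side 499.1558157549686 499.1558157549686 323.59487325141197 194.73509530341252 -0.12118895051668846 [[-0.92167267 -0.38777205  0.01234184]
 [-0.30732855  0.71031657 -0.63324524]
 [ 0.23678819 -0.58743784 -0.77385279]] [500.60340512 258.98769588 920.48167021]
top 458.17886219214597 458.17886219214597 326.6322617855693 199.00429681605277 -0.040342486014840806 [[-0.01764525 -0.99976263  0.01277986]
 [-0.99113321  0.01580652 -0.13192846]
 [ 0.13169514 -0.01499446 -0.99117685]] [ -57.12390191  590.85549162 1003.01228237]
{'t': 0.1, 'joints': array([ 1.18699291e+00,  1.26348222e-01, -4.04799200e-02,  1.40540333e+00,
        2.74676275e-05,  1.57079906e+00]), 'joint_velocities': array([ 0.00014752, -0.00062694,  0.00354209,  0.00132233,  0.00155506,
       -0.0009202 ]), 'joint_torque': array([ 1.00387457e-03, -4.36901128e+01,  3.53606379e+01,  1.36087174e-02,
        4.69980705e-05,  1.22324231e-07]), 'tool_pos': array([196.42505747, 486.43007962, 194.60380711]), 'tcp_rot': array([-5.99130265e-01, -3.08362665e+00,  2.20450267e-03]), 'contact_force': array([ 0.93035549, -0.03475873,  0.03161145]), 'ft_torque': array([ 0.00074148, -0.00369578, -0.01641003]), 'finger_force': 0.0, 'width': 1.0001443824529674}
```

View pics/side0.png

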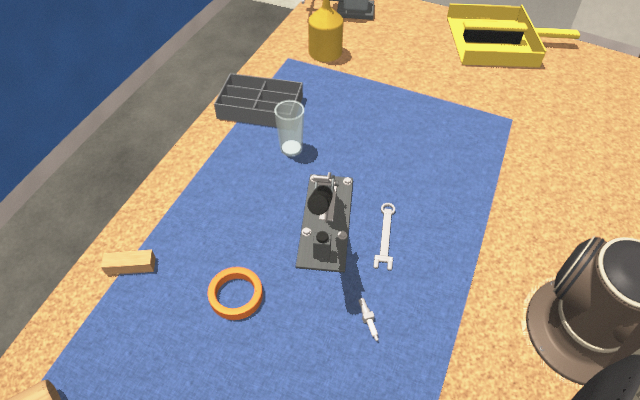

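View pics/top0.png

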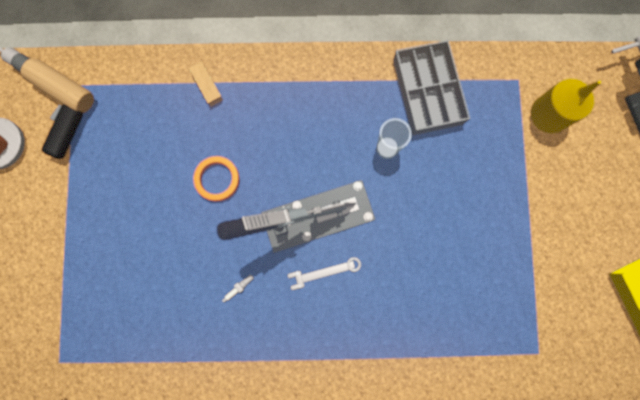

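The side view shows the base plate at about (325,225), with the grip end-on at (320,200). In the top view the plate is centred near (320,215), the grip end is near (225,229) and the ribs are near (262,220). I'll zoom in next.

```bash
python3 - <<'E'
import cv2,pickle,numpy as np
d=pickle.load(open("s0.pkl","rb"))
a=d["top"]["img"][170:255,210:380];b=d["side"]["img"][165:280,285:365]
cv2.imwrite("pics/topc.png",cv2.resize(a,None,fx=4.5,fy=4.5,interpolation=cv2.INTER_CUBIC))
cv2.imwrite("pics/sidec.png",cv2.resize(b,None,fx=5,fy=5,interpolation=cv2.INTER_CUBIC))
E
cat > h.py <<'E'
import numpy as np,cv2
def ray(s,uv):
    K=np.array([[s["fx"],0,s["cx"]],[0,s["fy"],s["cy"]],[0,0,1.]])
    p=cv2.undistortPoints(np.array([[uv]],float),K,np.array([s["k1"],0,0,0.]))[0,0]
    R=np.array(s["R"]);return -R.T@np.array(s["t"]),R.T@np.array([*p,1])
def onz(s,uv,z):
    c,v=ray(s,uv);return c+v*(z-c[2])/v[2]
def proj(s,X):
    K=np.array([[s["fx"],0,s["cx"]],[0,s["fy"],s["cy"]],[0,0,1.]])
    return cv2.projectPoints(np.array(X,float).reshape(-1,1,3),cv2.Rodrigues(np.array(s["R"]))[0],np.array(s["t"],float),K,np.array([s["k1"],0,0,0.]))[0][:,0]
def tri(s1,u1,s2,u2):
    c1,v1=ray(s1,u1);c2,v2=ray(s2,u2)
    k=np.linalg.lstsq(np.c_[v1,-v2],c2-c1,rcond=None)[0]
    a,b=c1+k[0]*v1,c2+k[1]*v2;return (a+b)/2,np.linalg.norm(a-b)
E
```

```text
(no output)
```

View pics/topc.png

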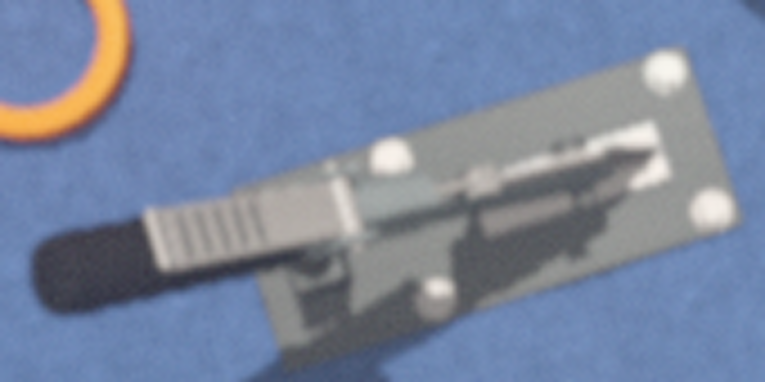

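View pics/sidec.png

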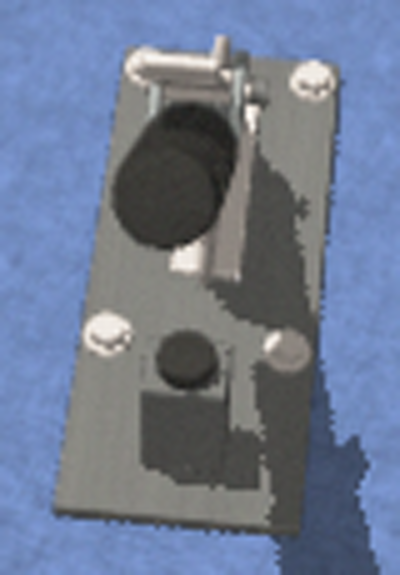

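The top crop shows plate corners near (238,190), (685,45), (738,222) and (283,370), and ribs centred at (220,230). The side crop shows the grip face centre near (167,197) and the stop top near (187,357).

```bash
cat > m.py <<'E'
from h import *
import pickle
d=pickle.load(open("s0.pkl","rb"));T,S=d["top"],d["side"]
tc=lambda u,v:(210+(u+.5)/4.5-.5,170+(v+.5)/4.5-.5)
sc=lambda u,v:(285+(u+.5)/5-.5,165+(v+.5)/5-.5)
FL,RL,RR,FR=[onz(T,tc(*p),8) for p in[(238,190),(685,45),(738,222),(283,370)]]
sFL,sRL,sRR,sFR=[onz(S,sc(*p),8) for p in[(300,535),(338,62),(125,47),(55,513)]]
print("sizes",[np.linalg.norm(a-b).round() for a,b in((FL,RL),(FR,RR),(FL,FR),(RL,RR))])
print("top corners",FL.round(),FR.round(),RL.round(),RR.round());print("side corners",sFL.round(),sFR.round(),sRL.round(),sRR.round())
C=(FL+FR+RL+RR+sFL+sRL+sRR+sFR)/8
x=(FL+FR+sFL+sFR-RL-RR-sRL-sRR)[:3];x[2]=0;x/=np.linalg.norm(x);y=np.cross([0,0,1],x)
P=C-45*x;P[2]=75
st=onz(S,sc(187,357),74)-P;print("P",P,"x",x,np.arctan2(x[1],x[0]),"stop rel",st@x,st@y)
def plane(s,uv,off=0):
    c,v=ray(s,uv);k=((P-c)@y+off)/(v@y);q=c+k*v-P;return q@x,q[2]
# side grip end
g=plane(S,sc(167,197));print("grip",g,np.hypot(*g),np.arctan2(g[1],g[0]))
p=plane(T,tc(220,230));print("pad in plane",p,np.hypot(*p),"ang",np.arctan2(p[1],p[0])-np.arctan2(35,240))
for a in(.55,.6,.65,.7,.75,.8):
    ax=np.cos(a)*x+np.sin(a)*np.array([0,0,1]);n=-np.sin(a)*x+np.cos(a)*np.array([0,0,1])
    tp=proj(T,[P+240*ax+35*n,P+300*ax+16*n]);sp=proj(S,[P+300*ax])
    print(a,((tp-[210,170])*4.5).round().tolist(),((sp-[285,165])*5).round().tolist(),(P+240*ax+35*n).round(1))
E
python3 m.py
```

```text
sizes [np.float64(245.0), np.float64(247.0), np.float64(96.0), np.float64(97.0)]
top corners [566.  83.   8.] [473.  60.   8.] [ 639. -151.    8.] [ 545. -176.    8.]
side corners [472.  62.   8.] [566.  91.   8.] [ 547. -178.    8.] [ 641. -148.    8.]
P [569.3661354  -87.80887504  75.        ] x [-0.29658212  0.95500735  0.        ] 1.871908080746993 stop rel 136.45191462435366 -0.6493456273236181
grip (np.float64(224.28011063571319), np.float64(209.86853607735952)) 307.15854287651143 0.7522153244159389
pad in plane (np.float64(153.32601304648648), np.float64(180.74669700783875)) 237.0194818068228 ang 0.7224820667860993
0.55 [[150.0, 259.0], [-3.0, 303.0]] [[154.0, 382.0]] [514.1  90.1 230.3]
0.6 [[165.0, 251.0], [11.0, 295.0]] [[157.0, 337.0]] [516.5  82.5 239.4]
0.65 [[181.0, 243.0], [27.0, 286.0]] [[160.0, 290.0]] [519.   74.4 248.1]
0.7 [[200.0, 234.0], [46.0, 276.0]] [[163.0, 242.0]] [521.6  66.  256.4]
0.75 [[219.0, 225.0], [66.0, 266.0]] [[167.0, 194.0]] [524.4  57.1 264.2]
0.8 [[240.0, 216.0], [89.0, 255.0]] [[170.0, 144.0]] [527.2  47.9 271.6]
```

The measurements agree: pivot at about (569,-88), stop at 136 mm, and a lever slope of about 0.74 (joint about 0.64). I'll move above with the fingers shut, turning by -51° as I go.

Emit:
servo_tool(
  deltas=[
    {"claw":0,"offset":[0,0,0.07],"roll":-0.047},
    {"claw":0,"offset":[0,0,0.07],"roll":-0.047},
    {"claw":0,"offset":[0,0,0.08],"roll":-0.047},
    {"claw":0,"offset":[0.035,-0.047,0.01],"roll":-0.047},
    {"claw":0,"offset":[0.035,-0.047,0],"roll":-0.047},
    {"claw":0,"offset":[0.035,-0.047,0],"roll":-0.047},
    {"claw":0,"offset":[0.035,-0.047,0],"roll":0},
    {"claw":0,"offset":[0.035,-0.047,0],"roll":0},
  ],
  newtons=20,
)

```text
t: 0.9
tool_pos: [302.1, 344.6, 333.0]
tcp_rot: [1.863, 2.53, -0.001]
contact_force: [1.1, 0.3, 1.1]
width: -0.001
finger_force: 0.0
```

Emit:
servo_tool(
  deltas=[
    {"claw":0,"offset":[0.035,-0.047,0],"roll":0},
    {"claw":0,"offset":[0.035,-0.047,0],"roll":0},
    {"claw":0,"offset":[0.035,-0.047,0],"roll":0},
    {"claw":0,"offset":[0.035,-0.047,0],"roll":0},
    {"claw":0,"offset":[0.035,-0.047,0],"roll":0},
    {"claw":0,"offset":[0.035,-0.047,0],"roll":0},
    {"claw":0,"offset":[0,0,0],"roll":0},
    {"claw":0,"offset":[0,0,0],"roll":0},
  ],
)

```text
t: 1.7
tool_pos: [427.7, 176.0, 332.9]
tcp_rot: [-1.865, -2.527, 0.001]
contact_force: [-0.2, -0.0, -0.5]
width: -0.002
finger_force: 0.0
```

Emit:
servo_tool(
  deltas=[
    {"claw":0,"offset":[0.035,-0.049,0],"roll":0},
    {"claw":0,"offset":[0.035,-0.049,0],"roll":0},
    {"claw":0,"offset":[0.035,-0.049,0],"roll":0},
    {"claw":0,"offset":[0.035,-0.049,0],"roll":0},
    {"claw":0,"offset":[0.035,-0.049,0],"roll":0},
    {"claw":0,"offset":[0,0,-0.035],"roll":0},
    {"claw":0,"offset":[0,0,-0.035],"roll":0},
    {"claw":0,"offset":[0,0,0],"roll":0},
  ],
)

```text
t: 2.5
tool_pos: [531.3, 30.5, 288.5]
tcp_rot: [-1.859, -2.527, 0.005]
contact_force: [-0.7, -0.9, 0.1]
width: -0.006
finger_force: 0.0
```

```bash
python3 - <<'E'
from cell import state,cams
import cv2,numpy as np
from h import proj
s=cams.snapshot("side");t=cams.snapshot("top");st=state()
print(st["tool_pos"],st["contact_force"])
p=st["tool_pos"]
print(proj(s,[p]),proj(t,[p]))
a=cv2.resize(s["img"][100:260,240:400],None,fx=2.5,fy=2.5,interpolation=cv2.INTER_CUBIC)
b=cv2.resize(t["img"][150:310,200:360],None,fx=2.5,fy=2.5,interpolation=cv2.INTER_CUBIC)
cv2.imwrite("pics/hov.png",np.hstack([a,b]))
E
```

```text
[532.01314566  30.53595673 291.58474396] [-0.3429897   0.93828924  0.57345286]
[[324.84911264 152.82444725]] [[272.10476259 213.94832731]]
```

View pics/hov.png

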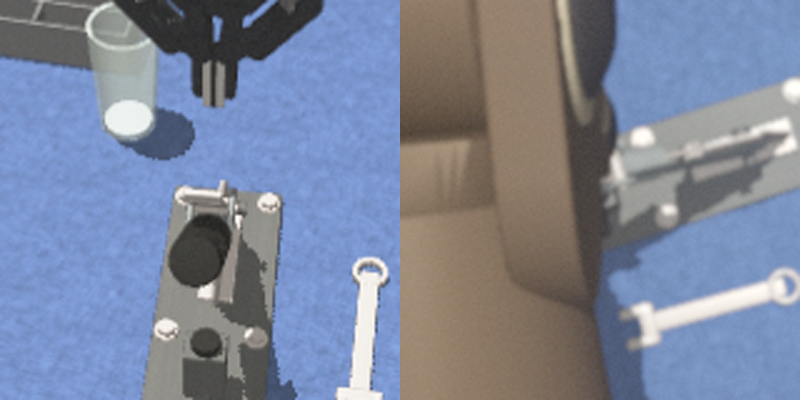

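In the side half (left), the fingertips are at about (325,142) in full-frame pixels, but the reported TCP projects to (325,153). The arm hides the paddle in the top view. I'll recheck now that the arm has settled.

```bash
python3 - <<'E'
from cell import state,cams
import cv2,numpy as np
from h import proj
s=cams.snapshot("side");st=state();p=st["tool_pos"];print(p,st["joints"].round(3),st["tcp_rot"])
x=np.array([-.2966,.955,0]);z=np.array([0,0,1.])
for X in(p,p+11*x,p+19*z,p+73*z):
    print(proj(s,[X])[0].round(1))
im=s["img"].copy()
a=cv2.resize(im[60:210,260:400],None,fx=4,fy=4,interpolation=cv2.INTER_NEAREST)
u,v=((proj(s,[p])[0]-[260,60])*4).astype(int);cv2.drawMarker(a,(int(u),int(v)),(0,0,255),0,10)
cv2.imwrite("pics/hov2.png",a)
E
```

```text
[532.39921707  30.49474305 292.33766178] [0.057 0.164 0.218 1.625 0.    1.325] [1.86105744e+00 2.53032649e+00 9.18116448e-04]
[324.6 152.4]
[324.  157.3]
[324.8 144. ]
[325.3 118.5]
```

View pics/hov2.png

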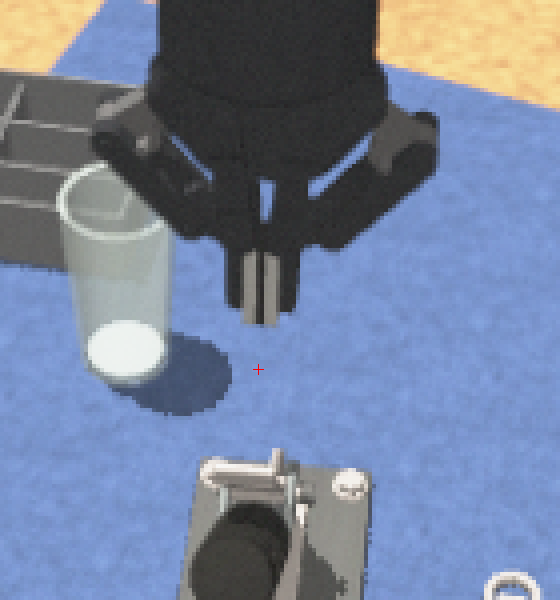

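The tip sits about 17 mm higher in the image than the reported TCP, so either it is really higher or it is farther back. Both cases still land on the paddle, so I'll go in along the paddle normal and watch the force.

Emit:
servo_tool(
  deltas=[
    {"claw":0,"offset":[-0.002,0.0065,-0.0075],"roll":0},
    {"claw":0,"offset":[-0.002,0.0065,-0.0075],"roll":0},
    {"claw":0,"offset":[-0.002,0.0065,-0.0075],"roll":0},
    {"claw":0,"offset":[-0.002,0.0065,-0.0075],"roll":0},
    {"claw":0,"offset":[0,0,0],"roll":0},
  ],
)

```text
t: 3.15
tool_pos: [527.3, 45.8, 272.6]
tcp_rot: [-1.862, -2.529, 0.001]
contact_force: [-0.3, -0.7, 0.2]
width: -0.003
finger_force: 0.0
```

Emit:
servo_tool(
  deltas=[
    {"claw":0,"offset":[-0.001,0.0032,-0.0037],"roll":0},
    {"claw":0,"offset":[-0.001,0.0032,-0.0037],"roll":0},
    {"claw":0,"offset":[0,0,0],"roll":0},
  ],
)

```text
t: 3.45
tool_pos: [526.4, 49.1, 268.6]
tcp_rot: [-1.863, -2.529, 0.0]
contact_force: [0.3, 0.8, -0.2]
width: -0.001
finger_force: 0.0
```

Emit:
servo_tool(
  deltas=[
    {"claw":0,"offset":[-0.001,0.0032,-0.0037],"roll":0},
    {"claw":0,"offset":[0,0,0],"roll":0},
  ],
)

```text
t: 3.65
tool_pos: [525.9, 51.0, 266.4]
tcp_rot: [-1.863, -2.529, 0.0]
contact_force: [0.5, -0.0, -0.1]
width: 0.0
finger_force: 0.0
```

```bash
python3 - <<'E'
from cell import state,cams
import cv2,numpy as np
from h import proj
s=cams.snapshot("side");st=state();p=st["tool_pos"];print(p,st["contact_force"],proj(s,[p]))
P=np.array([569.4,-87.8,75]);x=np.array([-.2966,.955,0]);z=np.array([0,0,1.])
q=p-P;a=.74;u=q@x;w=q[2]
print("in lever plane",u,w,"edge along/normal",(u+11)*np.cos(a)+w*np.sin(a),-(u+11)*np.sin(a)+w*np.cos(a),"lat",q@np.cross(z,x))
cv2.imwrite("pics/c1.png",cv2.resize(s["img"][80:230,260:400],None,fx=4,fy=4,interpolation=cv2.INTER_NEAREST))
E
```

```text
[525.92281814  50.9494531  266.53712948] [ 0.447363   -0.24255733 -0.89130657] [[323.2293036 172.9943028]]
in lever plane 145.40105984617296 191.5371294780361 edge along/normal 244.64843628337795 35.98480392874329 lat 0.36762088499749546
```

View pics/c1.png

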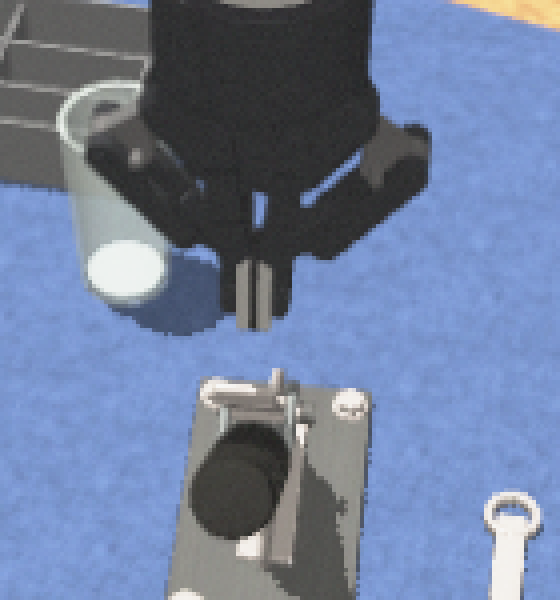

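The tip is at about (323,162) and the paddle is edge-on at row 176–180, so there are about 20 mm to go along the normal. The side-to-side alignment is good.

Emit:
servo_tool(
  deltas=[
    {"claw":0,"offset":[-0.0013,0.0043,-0.005],"roll":0},
    {"claw":0,"offset":[-0.0013,0.0043,-0.005],"roll":0},
    {"claw":0,"offset":[-0.0013,0.0043,-0.005],"roll":0},
    {"claw":0,"offset":[0,0,0],"roll":0},
  ],
)

```text
t: 4.1
tool_pos: [523.3, 59.0, 257.1]
tcp_rot: [-1.862, -2.529, 0.001]
contact_force: [0.4, 0.1, 0.2]
width: -0.006
finger_force: 0.0
```

Emit:
servo_tool(
  deltas=[
    {"claw":0,"offset":[-0.001,0.0032,-0.0037],"roll":0},
    {"claw":0,"offset":[0,0,0],"roll":0},
  ],
)

```text
t: 4.3
tool_pos: [522.9, 60.8, 255.2]
tcp_rot: [-1.863, -2.529, 0.0]
contact_force: [0.2, 0.5, 0.5]
width: -0.003
finger_force: 0.0
```

Emit:
servo_tool(
  deltas=[
    {"claw":0,"offset":[-0.001,0.0032,-0.0037],"roll":0},
    {"claw":0,"offset":[0,0,0],"roll":0},
  ],
)

```text
t: 4.5
tool_pos: [522.3, 62.7, 253.0]
tcp_rot: [-1.863, -2.529, 0.0]
contact_force: [-0.1, -0.1, -0.1]
width: 0.001
finger_force: 0.0
```

Emit:
servo_tool(
  deltas=[
    {"claw":0,"offset":[-0.001,0.0032,-0.0037],"roll":0},
    {"claw":0,"offset":[0,0,0],"roll":0},
  ],
)

```text
t: 4.7
tool_pos: [521.7, 64.6, 250.7]
tcp_rot: [-1.863, -2.529, 0.0]
contact_force: [-0.4, -0.6, 0.4]
width: 0.0
finger_force: 0.0
```

Emit:
servo_tool(
  deltas=[
    {"claw":0,"offset":[-0.001,0.0032,-0.0037],"roll":0},
    {"claw":0,"offset":[0,0,0],"roll":0},
  ],
)

```text
t: 4.9
tool_pos: [521.3, 66.4, 248.6]
tcp_rot: [1.863, 2.529, -0.0]
contact_force: [1.2, -1.0, 0.6]
width: 0.001
finger_force: 0.5
```

Emit:
servo_tool(
  deltas=[
    {"claw":0,"offset":[-0.001,0.0032,-0.0037],"roll":0},
    {"claw":0,"offset":[0,0,0],"roll":0},
  ],
)

```text
t: 5.1
tool_pos: [520.6, 68.4, 246.4]
tcp_rot: [1.863, 2.529, -0.0]
contact_force: [1.3, -0.6, -0.5]
width: 0.002
finger_force: 0.5
```

```bash
python3 - <<'E'
from cell import state,cams
import cv2,numpy as np
s=cams.snapshot("side");st=state();print(st["tool_pos"],st["contact_force"])
cv2.imwrite("pics/c2.png",cv2.resize(s["img"][130:260,270:390],None,fx=4.5,fy=4.5,interpolation=cv2.INTER_NEAREST))
E
```

```text
[520.65660261  68.3176988  246.46915966] [ 0.9980619  -1.61915392  0.82312535]
```

View pics/c2.png

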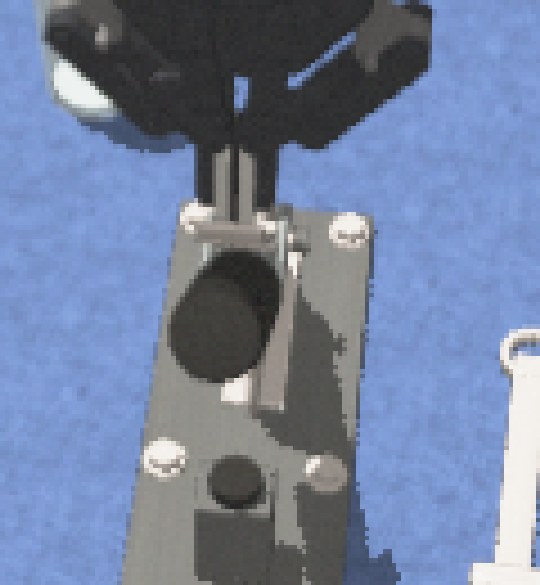

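The fingertips now rest on top of the paddle at (322,180), tucked behind its free end and centred, with about 2 N of force. Next I'll press it home.

Emit:
servo_tool(
  deltas=[
    {"claw":0,"offset":[-0.001,0.0032,-0.0037],"roll":0},
    {"claw":0,"offset":[0,0,0],"roll":0},
  ],
)

```text
t: 5.35
tool_pos: [520.0, 70.3, 244.1]
tcp_rot: [-1.863, -2.53, 0.0]
contact_force: [1.3, 0.1, 1.2]
width: 0.001
finger_force: 0.6
```

Emit:
servo_tool(
  deltas=[
    {"claw":0,"offset":[-0.001,0.0032,-0.0037],"roll":0},
    {"claw":0,"offset":[0,0,0],"roll":0},
  ],
)

```text
t: 5.55
tool_pos: [519.4, 72.3, 241.9]
tcp_rot: [-1.863, -2.53, 0.0]
contact_force: [0.6, -0.8, 1.5]
width: -0.001
finger_force: 0.7
```

Emit:
servo_tool(
  deltas=[
    {"claw":0,"offset":[-0.001,0.0032,-0.0037],"roll":0},
    {"claw":0,"offset":[0,0,0],"roll":0},
  ],
)

```text
t: 5.75
tool_pos: [518.8, 74.2, 239.7]
tcp_rot: [-1.863, -2.53, 0.0]
contact_force: [-0.1, 0.0, 1.8]
width: -0.001
finger_force: 0.8
```

Emit:
servo_tool(
  deltas=[
    {"claw":0,"offset":[-0.001,0.0032,-0.0037],"roll":0},
    {"claw":0,"offset":[0,0,0],"roll":0},
  ],
)

```text
t: 5.95
tool_pos: [518.4, 75.7, 238.0]
tcp_rot: [1.863, 2.528, -0.0]
contact_force: [1.7, -3.2, 4.6]
width: -0.003
finger_force: 2.2
```

```bash
python3 -c "
from cell import state
s=state();print(s['tool_pos'],s['contact_force'],s['ft_torque'],s['finger_force'])"
```

```text
[518.44097855  75.69761365 237.98195098] [ 1.65302658 -3.16216719  4.63167978] [-0.63590479 -0.16433443  0.0048287 ] 2.159305661916733
```

Force jumped to 5.9 N after about 15 mm of travel, so the paddle is home, with contact near its free end (about 265 mm along). I'll work out the arc, easing the contact inward as it goes down.

```bash
python3 - <<'E'
import numpy as np
x=np.array([-.2966,.955])
a=np.linspace(.73,.10,25);L=np.linspace(265,250,25)
u=L*np.cos(a)-24*np.sin(a);w=L*np.sin(a)+24*np.cos(a)
for i in range(0,24,4):
    du,dw=(u[i+4]-u[i])/4,(w[i+4]-w[i])/4
    print(a[i+4].round(3),(np.array([*(x*du),dw])/600).round(4), "z",163+75+w[i+4]-w[0])
E
```

```text
0.625 [-0.0021  0.0069 -0.009 ] z 216.44651008273974
0.52 [-0.0018  0.0059 -0.0096] z 193.4118572193783
0.415 [-0.0015  0.0049 -0.0101] z 169.17955983391317
0.31 [-0.0012  0.0038 -0.0105] z 144.04131903807837
0.205 [-0.0008  0.0027 -0.0107] z 118.29353257216775
0.1 [-0.0005  0.0016 -0.0109] z 92.23381519612286
```

Emit:
servo_tool(
  deltas=[
    {"claw":0,"offset":[0,0,0],"roll":0},
    {"claw":0,"offset":[0,0,0],"roll":0},
  ],
)

```text
t: 6.15
tool_pos: [518.4, 75.7, 237.9]
tcp_rot: [1.863, 2.529, 0.0]
contact_force: [-0.3, -4.0, 5.1]
width: 0.005
finger_force: 2.3
```

Emit:
servo_tool(
  deltas=[
    {"claw":0,"offset":[-0.0021,0.0069,-0.009],"roll":0},
    {"claw":0,"offset":[-0.0021,0.0069,-0.009],"roll":0},
  ],
)

```text
t: 6.35
tool_pos: [516.1, 84.1, 227.4]
tcp_rot: [1.863, 2.528, 0.001]
contact_force: [0.6, -3.0, 6.3]
width: 0.001
finger_force: 2.7
```

Emit:
servo_tool(
  deltas=[
    {"claw":0,"offset":[-0.0021,0.0069,-0.009],"roll":0},
    {"claw":0,"offset":[-0.0021,0.0069,-0.009],"roll":0},
  ],
)

```text
t: 6.55
tool_pos: [513.5, 92.7, 216.5]
tcp_rot: [1.863, 2.529, 0.002]
contact_force: [-0.0, -1.9, 6.9]
width: 0.002
finger_force: 3.0
```

Emit:
servo_tool(
  deltas=[
    {"claw":0,"offset":[-0.0018,0.0059,-0.0096],"roll":0},
    {"claw":0,"offset":[-0.0018,0.0059,-0.0096],"roll":0},
  ],
)

```text
t: 6.75
tool_pos: [511.2, 100.7, 205.4]
tcp_rot: [-1.863, -2.529, -0.004]
contact_force: [-0.7, 1.1, 9.6]
width: -0.0
finger_force: 3.7
```

The lever is moving freely at 7–10 N, so I'll keep going.

Emit:
servo_tool(
  deltas=[
    {"claw":0,"offset":[-0.0018,0.0059,-0.0096],"roll":0},
    {"claw":0,"offset":[-0.0018,0.0059,-0.0096],"roll":0},
    {"claw":0,"offset":[-0.0015,0.0049,-0.0101],"roll":0},
    {"claw":0,"offset":[-0.0015,0.0049,-0.0101],"roll":0},
  ],
)

```text
t: 7.15
tool_pos: [507.3, 114.0, 181.8]
tcp_rot: [-1.862, -2.53, -0.005]
contact_force: [-1.2, 2.9, 8.9]
width: 0.005
finger_force: 3.6
```

Emit:
servo_tool(
  deltas=[
    {"claw":0,"offset":[-0.0015,0.0049,-0.0101],"roll":0},
    {"claw":0,"offset":[-0.0015,0.0049,-0.0101],"roll":0},
    {"claw":0,"offset":[-0.0012,0.0038,-0.0105],"roll":0},
    {"claw":0,"offset":[-0.0012,0.0038,-0.0105],"roll":0},
  ],
)

```text
t: 7.55
tool_pos: [504.0, 124.8, 157.0]
tcp_rot: [-1.861, -2.529, -0.006]
contact_force: [-0.4, 2.2, 8.6]
width: -0.0
finger_force: 3.5
```

Emit:
servo_tool(
  deltas=[
    {"claw":0,"offset":[-0.0012,0.0038,-0.0105],"roll":0},
    {"claw":0,"offset":[-0.0012,0.0038,-0.0105],"roll":0},
    {"claw":0,"offset":[-0.0008,0.0027,-0.0107],"roll":0},
  ],
)

```text
t: 7.85
tool_pos: [502.1, 131.1, 137.9]
tcp_rot: [-1.861, -2.529, -0.006]
contact_force: [-0.7, 2.8, 7.3]
width: 0.0
finger_force: 3.5
```

Emit:
servo_tool(
  deltas=[
    {"claw":0,"offset":[-0.0008,0.0027,-0.0107],"roll":0},
    {"claw":0,"offset":[-0.0008,0.0027,-0.0107],"roll":0},
    {"claw":0,"offset":[-0.0008,0.0027,-0.0107],"roll":0},
  ],
)

```text
t: 8.15
tool_pos: [500.5, 136.1, 118.6]
tcp_rot: [-1.861, -2.529, -0.006]
contact_force: [0.3, 4.7, 8.4]
width: -0.003
finger_force: 3.5
```

Emit:
servo_tool(
  deltas=[
    {"claw":0,"offset":[-0.0005,0.0016,-0.01],"roll":0},
    {"claw":0,"offset":[-0.0003,0.0008,-0.005],"roll":0},
  ],
)

```text
t: 8.35
tool_pos: [499.9, 137.6, 109.2]
tcp_rot: [-1.86, -2.528, -0.006]
contact_force: [-0.8, 3.9, 7.8]
width: 0.001
finger_force: 3.5
```

Emit:
servo_tool(
  deltas=[
    {"claw":0,"offset":[-0.0002,0.0008,-0.005],"roll":0},
    {"claw":0,"offset":[0,0,0],"roll":0},
  ],
)

```text
t: 8.55
tool_pos: [499.7, 137.9, 106.1]
tcp_rot: [-1.86, -2.529, -0.005]
contact_force: [0.7, 3.2, 5.0]
width: -0.003
finger_force: 2.1
```

Emit:
servo_tool(
  deltas=[
    {"claw":0,"offset":[-0.0002,0.0008,-0.005],"roll":0},
    {"claw":0,"offset":[0,0,0],"roll":0},
  ],
)

```text
t: 8.75
tool_pos: [499.6, 138.4, 103.2]
tcp_rot: [-1.86, -2.528, -0.005]
contact_force: [-0.8, 3.0, 5.8]
width: 0.002
finger_force: 2.4
```

Emit:
servo_tool(
  deltas=[
    {"claw":0,"offset":[-0.0002,0.0008,-0.005],"roll":0},
    {"claw":0,"offset":[-0.0002,0.0008,-0.005],"roll":0},
  ],
)

```text
t: 8.95
tool_pos: [499.3, 139.6, 97.6]
tcp_rot: [-1.86, -2.528, -0.006]
contact_force: [-1.7, 3.5, 7.4]
width: 0.002
finger_force: 3.4
```

Emit:
servo_tool(
  deltas=[
    {"claw":0,"offset":[-0.0002,0.0006,-0.005],"roll":0},
    {"claw":0,"offset":[0,0,0],"roll":0},
  ],
)

```text
t: 9.15
tool_pos: [499.1, 139.7, 94.1]
tcp_rot: [-1.86, -2.528, -0.005]
contact_force: [-0.5, 2.9, 4.9]
width: -0.004
finger_force: 2.2
```

Emit:
servo_tool(
  deltas=[
    {"claw":0,"offset":[-0.0001,0.0004,-0.004],"roll":0},
    {"claw":0,"offset":[0,0,0],"roll":0},
  ],
)

```text
t: 9.35
tool_pos: [499.1, 140.0, 91.8]
tcp_rot: [-1.86, -2.528, -0.005]
contact_force: [-1.4, 2.7, 6.1]
width: -0.0
finger_force: 2.5
```

Emit:
servo_tool(
  deltas=[
    {"claw":0,"offset":[-0.0001,0.0004,-0.004],"roll":0},
    {"claw":0,"offset":[0,0,0],"roll":0},
  ],
)

```text
t: 9.55
tool_pos: [499.0, 140.3, 89.4]
tcp_rot: [-1.86, -2.528, -0.005]
contact_force: [-1.0, 3.7, 5.5]
width: 0.002
finger_force: 2.6
```

Emit:
servo_tool(
  deltas=[
    {"claw":0,"offset":[-0.0001,0.0004,-0.004],"roll":0},
    {"claw":0,"offset":[0,0,0],"roll":0},
  ],
)

```text
t: 9.75
tool_pos: [498.9, 140.7, 87.3]
tcp_rot: [-1.86, -2.528, -0.006]
contact_force: [-1.6, 4.5, 7.6]
width: -0.001
finger_force: 3.6
```

Emit:
servo_tool(
  deltas=[
    {"claw":0,"offset":[-0.0001,0.0004,-0.004],"roll":0},
    {"claw":0,"offset":[0,0,0],"roll":0},
  ],
)

```text
t: 9.95
tool_pos: [499.1, 140.9, 86.5]
tcp_rot: [-1.86, -2.529, -0.007]
contact_force: [-4.9, 3.2, 17.8]
width: -0.001
finger_force: 8.3
```

```bash
python3 - <<'E'
from cell import state,cams
import cv2,numpy as np
s=cams.snapshot("side");st=state();print(st["tool_pos"],st["contact_force"])
cv2.imwrite("pics/c3.png",cv2.resize(s["img"][150:300,270:390],None,fx=4,fy=4,interpolation=cv2.INTER_NEAREST))
E
```

```text
[499.09093988 140.88180622  86.54580353] [-5.02861916  3.61338571 16.5993855 ]
```

View pics/c3.png

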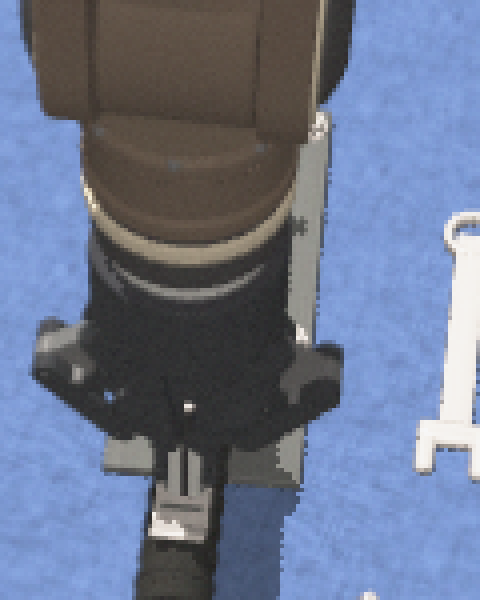

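The force rose to 17.8 N, so the lever is on its stop, with the tip on the paddle near (316,273). I'll hold with slightly more pressure, then lift straight off.

Emit:
servo_tool(
  deltas=[
    {"claw":0,"offset":[0,0,-0.0015],"roll":0},
    {"claw":0,"offset":[0,0,0],"roll":0},
    {"claw":0,"offset":[0,0,0],"roll":0},
    {"claw":0,"offset":[0,0,0],"roll":0},
  ],
)

```text
t: 10.4
tool_pos: [499.2, 140.9, 86.2]
tcp_rot: [-1.861, -2.529, -0.008]
contact_force: [-7.2, 1.7, 20.6]
width: 0.001
finger_force: 10.3
```

Emit:
servo_tool(
  deltas=[
    {"claw":0,"offset":[0,0,0.01],"roll":0},
    {"claw":0,"offset":[0,0,0.03],"roll":0},
    {"claw":0,"offset":[0,0,0.06],"roll":0},
    {"claw":0,"offset":[0,0,0.06],"roll":0},
    {"claw":0,"offset":[0,0,0.06],"roll":0},
    {"claw":0,"offset":[-0.05,0.05,0.02],"roll":0},
    {"claw":0,"offset":[-0.05,0.05,0],"roll":0},
    {"claw":0,"offset":[-0.05,0.05,0],"roll":0},
  ],
)

```text
t: 11.2
tool_pos: [407.9, 229.9, 227.3]
tcp_rot: [-1.864, -2.527, -0.001]
contact_force: [0.1, 0.7, -0.2]
width: -0.002
finger_force: 0.0
```

Emit:
servo_tool(
  deltas=[
    {"claw":0,"offset":[-0.05,0.05,0],"roll":0},
    {"claw":0,"offset":[-0.05,0.05,0],"roll":0},
    {"claw":0,"offset":[-0.05,0.05,0],"roll":0},
    {"claw":0,"offset":[0,0,0],"roll":0},
    {"claw":0,"offset":[0,0,0],"roll":0},
  ],
)

```text
t: 11.7
tool_pos: [318.0, 319.3, 226.8]
tcp_rot: [-1.859, -2.531, 0.002]
contact_force: [0.0, -0.8, -0.7]
width: 0.001
finger_force: 0.0
```

```bash
python3 - <<'E'
from cell import state,cams
import cv2,numpy as np
from h import proj
s=cams.snapshot("side");t=cams.snapshot("top");st=state();print(st["tool_pos"],st["contact_force"])
P=np.array([569.4,-87.8,75]);x=np.array([-.2966,.955,0]);z=np.array([0,0,1.])
for a in(.1,.13,.2):
    print(a,[((proj(c,[P+300*(np.cos(a)*x+np.sin(a)*z)])[0]-o)*2.5).round() for c,o in((s,(240,150)),(t,(200,150)))])
b=[cv2.resize(c["img"][150:310,o:o+160],None,fx=2.5,fy=2.5,interpolation=cv2.INTER_CUBIC) for c,o in((s,240),(t,200))]
cv2.imwrite("pics/end.png",np.hstack(b))
E
```

```text
[319.25267895 318.36897104 227.00098183] [ 0.72858405 -0.41483685  0.49394253]
0.1 [array([183., 386.]), array([  5., 246.])]
0.13 [array([183., 378.]), array([  4., 245.])]
0.2 [array([183., 359.]), array([  1., 243.])]
```

View pics/end.png

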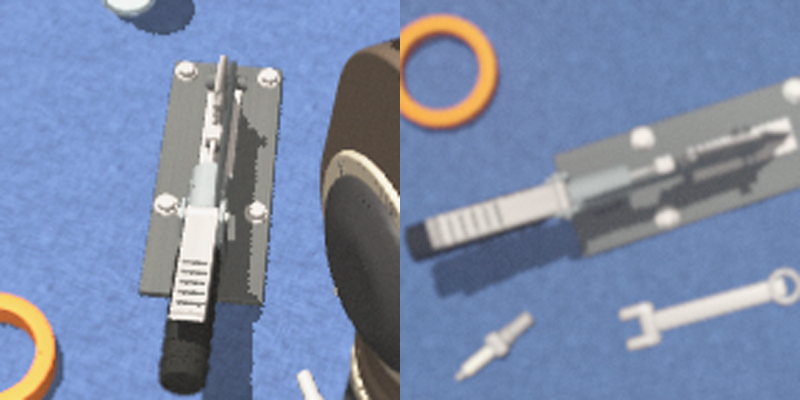

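The lever is down, with its end near (184,380) in the crop; (183,386) is predicted for the stop. The paddle has sprung back and the bystanders haven't moved.

```bash
python3 -c "
from cell import arm
print(arm.close_job())"
```

```text
the job is handed in; nothing more can be done
None
```

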